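# Take a grinding ball out of a curved gauge track

### The arm

A 7-joint arm with a two-finger parallel gripper is mounted at the origin on a cart in front of the work surface, level with it; the furniture and walls round the work are solid. World frame = base frame: x ahead of the robot, y to its left, z up, the work surface at z = 0. Lengths are in m, angles in rad, forces in N, time in s.
With the tool pointing down it reaches from about 0.4 to 0.75 m from the base axis. Payload 19.5 kg.
Tool frame: the origin (TCP) lies at the very end of the fingers, on their centre line; the grasp point (between the pads) lies 19 mm behind it; z points along the fingers, y is the line along which they close (so a half turn about z gives the same grasp; the last joint's range is limited). The gripper opens to 85 mm and grips with 20 to 120 N. Pads are 22 mm wide; open, the fingers measure 114 mm over their backs; the gripper's body (76 mm by 85 mm) begins 54 mm behind the grasp point. The pads swing forward as they close: fully open they stand 13 mm farther back than shut.
Start: joints at [-1.256, 0.707, -0.028, 1.485, 0.022, 0.951, -0.075], TCP at [0.201, 0.539, 0.231] pointing down, gripper open.
Joint ranges: [-2.71, 2.71], [-0.32, 2.16], [-1.57, 1.52], [0, 2.45], [-1.46, 4.6], [0, 2.02], [-2.83, 2.83]. Speed limits (rad/s): [1.89, 1.89, 2.57, 2.57, 3.01, 3.01, 3.01].

### API

Orientations are given as a unit quaternion [x, y, z, w].
In Python, from cell import arm, viewer, finish_job, find_in, cut_out gives the robot as it stands.
- The arm moves only by the tool step_arm, never from a script. Its arguments are lists of equal length, an entry for each row: "offset": the shift along the world's x, y, z in cm, a list of three; "delta_rot": the turn, a rotation vector about the world's x, y, z in rad, a list of three; "gripper": the closure, from 0 (fully open) to 1 (shut). In form: {"offset": [[dx, dy, dz], ...], "delta_rot": [[wx, wy, wz], ...], "gripper": [gripper, ...]}. A call has 1 to 20 rows; each row is the pose to reach, as a shift and turn from the pose commanded when the call began; what a row does not reach only later rows make up. A row lasts 1/8 s, in which the tool goes at most 62.5 mm and 10.7 degrees, less where a joint would pass 70% of its speed; a pose out of reach is approached as far as the arm can. A call with a gripper value outside its range is refused whole. The fingers move at their own pace and stop on an object; "squeeze" is the grip in N (left out, the last holds). Time passes only in rows, so rows that repeat a pose let the fingers close. It gives the time, the measured TCP pose, the force, the opening and the grip force at its end, in the units of the state.
- arm.state(): the state, without advancing time (a new reading comes with each control period).
- viewer.camera(name): name is "scene" or "top" or "wrist"; returns a dict with "frame" (420x560x3 uint8, red, green, blue), "range_z" (420x560 float32, m along the optical axis (not along the pixel's ray), 0 where there is no reading), "vfov" (degrees; the focal length in pixels is half the picture's height over the tangent of half this angle, whatever the lens; pixels are square), "cx", "cy" (the principal point, pixels), "camera_from_world" (4x4, takes a point from world to camera coordinates). Camera axes: x right, y down, z forward; pixel columns grow to the right and rows downward; lengths in m; the calibration is good to about 2 mm. A picture is of the moment at which its call begins.
- finish_job(): hands the job in; it is judged then, once.
Trained networks look in a picture, given as the dict that the camera call returned (one of the last four; its "shot" number tells which), for a name from the list of things; names that differ only in an ending like _2 or _b are one class to them, and where a whole thing is asked for, a point or a joint stands for the part that bears it (a point fixed in the world has none). Each returns a list of dicts, best first, with "p" (0 to 1); they miss things now and then, are a little off and sometimes report something else, mostly with a low value. They report only what shows in the picture. A call takes as long as a camera call. They do not tell look-alikes from the thing itself.
- find_in(query, picture): "extent" ([left, top, right, bottom] in pixels, round what is visible of it).
- cut_out(query, picture): "pixels" (420x560 bool, what is visible of it) and "extent" ([left, top, right, bottom] in pixels, round what is visible of it).
The state is a dict: "time": time; "joints": joint angles; "qd": joint speeds; "effort": joint torques, N m; "ee_pos": TCP position; "tool_rot": TCP orientation; "force": force on the tool from outside, world axes, zero at the start; "moment": the same for the moment, N m; "grip_width": opening from 0.0 (shut) to 1.0 (fully open); "gripper_force": force on a finger pad.
Only numpy, scipy, OpenCV 4.12 (cv2) and the standard library are available. Lean on these libraries where they do the work, as an engineer would, in place of code of your own. Each camera call takes 0.05 s, during which the arm holds its last target. There are 200 camera calls.

### The job

Push the white grinding ball along the curved gauge track to its open end, until it drops into the round pocket there and rests. Then lift it out and set it down gently on the open mouth of the black collar, so that it rests on the rim, leaving the collar standing where it is and the timer and the glass beaker undisturbed.

Things in the scene. Friction and masses are not known exactly. Their poses are not given: they have to be found in the camera images.
- track: Fixed ball gauge: grey plate 260 (x) x 230 (y) x 8 mm, on it a J-shaped channel with aluminium walls and blue lips. Origin: centre of the plate's underside. Channel centre line in this frame: along +x at y = -75 mm from the end wall's face (x = -115) to x = 20; then an arc of radius 75 about (20, 0), turning left through (95, 0); lips and inner wall end at (55, 66); open pocket at (20, 75).
- channel_start (a point): Point on the channel floor (8 mm above the worktop), on its centre line at the closed end wall. Axes as the track's: +x leads along the straight part. Channel 55 mm wide inside, walls 4 mm thick. The lips over it (underside 51, top 54 mm above the worktop) leave a slot 42 mm wide over the centre line: too narrow for the ball, but shut fingers fit down through it behind the ball.
- arc_centre (a point): Centre of the channel's arc, on the plate's top. Axes as the track's. The centre line runs round it at 75 mm, anticlockwise seen from above, from straight at its -y side by its +x side to the pocket at its +y side; over the last 28 degrees before the pocket's centre there are no lips and no inner wall, and the outer wall ends 15 degrees before it.
- pocket (a point): Centre of the round pocket, a hole 32 mm wide in the plate, at the plate's top. Axes as the track's. The ball sinks in 5 mm and stays, centre then 20.5 mm above this point. A blue stop (24 mm high, 30 mm wide) stands 33 mm past it on the -x side and the walls end over 20 mm away on the +x side; along y there is free room for fingers to grasp the ball.
- ball: White ceramic ball, 52 mm diameter, about 0.25 kg. Origin at its centre (its axes turn as it rolls). It starts in the straight part of the channel, its centre 70 to 130 mm from the closed end wall, and rolls easily but soon stops by itself; the channel is smooth.
- collar: Black plastic collar, an upright round cup 48 mm across and 37 mm high, open at the top (mouth about 38 mm across), loose, 35 g. Origin at the centre of its underside. The ball does not fit inside but rests on the rim, its centre then about 54 mm above the worktop and on the collar's axis.
- timer: Loose white timer with coloured buttons, 62 x 66 x 18 mm; leave alone. Origin at the centre of its underside.
- beaker: Loose small glass beaker, 43 mm across, 57 mm high; leave alone. Origin at the centre of its underside.
There are look-alikes about, which are no part of the job. There is more than one size of the ball; the one meant has the size given above.

How it is judged:
On the way, in this order (a step that is already met when the one before it is completed fails the run):
1. the ball rests in the pocket at the open end of the track (horizontal distance between ball and pocket below 0.005 m and z of ball in the frame of pocket below 0.024 m), for 0.2 s.
2. the ball has been lifted out, clear of the track (z of ball in the frame of pocket above 0.04 m), for 0.1 s.
At the end, for the whole second after the job is handed in: The ball rests on the rim of the upright collar, centred within 5 mm, at rest and released; the collar stands on the worktop within 30 mm of where it started (horizontal distance between ball and collar below 0.005 m and z of ball in the frame of collar between 0.047 and 0.06 m and angle between collar's own z axis and vertical below 0.08 rad and height (world z) of collar below 0.005 m and distance of collar from where it was at the start of the episode below 0.03 m and contact force between ball and collar above 0.5 N and linear speed of ball below 0.02 m/s and contact force between ball and the fingers below 0.05 N); the robot touches nothing.
It fails at once if the ball is dropped or slammed onto the collar (faster than 0.4 m/s within the last 20 mm above its seat) (horizontal distance between ball and collar below 0.03 m and z of ball in the frame of collar below 0.074 m and linear speed of ball above 0.4 m/s).
It fails at once if the collar is knocked over (angle between collar's own z axis and vertical above 0.4 rad).
It fails at once if the timer or the beaker is pushed away by more than 20 mm, or the beaker is knocked over (distance of any of timer, beaker from where it was at the start of the episode above 0.02 m or angle between beaker's own z axis and vertical above 0.4 rad).
It also fails if it takes over 67 s, if anything falls off the work surface, if the arm or the gripper's body presses on something with over 40 N, if the wrist force passes 120 N, or if a joint passes its speed limit or range.

## Working session

There is one attempt and no reset: what is moved stays moved. The work goes in short steps, Python scripts to look and compute and a tool call to move; the robot and the scene stay as the last step left them, time stands still between calls to the robot, and variables do not carry over. Pictures are saved under pics/ and viewed, at most 10 in all, crops included, and the job is handed in when it is done.

Besides the shell and the picture viewer there is one more tool, called after ">>>" as name(argument=value, ...) on one line, values as JSON. step_arm: Moves the arm, as the interface text tells. Its arguments: {"type":"object","properties":{"offset":{"type":"array"},"delta_rot":{"type":"array"},"gripper":{"type":"array"},"squeeze":{"type":"number"}},"required":["offset","delta_rot","gripper"]}

```bash
mkdir -p pics; cat > h.py <<'E'
import numpy as np, cv2
from cell import arm, viewer, finish_job, find_in, cut_out
def K(c): return c["frame"].shape[0]/2/np.tan(np.radians(c["vfov"])/2)
def cloud(c):
    f=K(c); z=c["range_z"]; v,u=np.mgrid[:z.shape[0],:z.shape[1]]
    P=np.stack([(u-c["cx"])*z/f,(v-c["cy"])*z/f,z],-1)
    T=np.linalg.inv(c["camera_from_world"]); W=P@T[:3,:3].T+T[:3,3]; W[z==0]=np.nan; return W
def proj(c,p):
    q=c["camera_from_world"]@np.append(p,1); f=K(c); return q[:2]/q[2]*f+[c["cx"],c["cy"]]
def save(c,n): cv2.imwrite("pics/"+n,c["frame"][:,:,::-1])
E
python3 - <<'E'
from h import *
for n in ("top","scene"):
    c=viewer.camera(n); save(c,n+"1.png"); W=cloud(c)
    for q in ("track","ball","collar","timer","beaker"):
        for d in cut_out(q,c)[:4]:
            w=W[d["pixels"]]; w=w[~np.isnan(w[:,0])]
            print(n,q,round(d["p"],2),np.round(d["extent"]),np.round(np.median(w,0),3) if len(w) else None,np.round(np.percentile(w,[2,98],axis=0),3).tolist() if len(w) else "")
print(arm.state()["tool_rot"])
E
```

```text
top track 0.61 [236. 107. 359. 240.] [0.589 0.077 0.008] [[0.468, -0.044, 0.004], [0.722, 0.192, 0.055]]
top ball 0.9 [320. 143. 342. 170.] [ 0.609 -0.001  0.053] [[0.589, -0.021, 0.01], [0.644, 0.018, 0.06]]
top ball 0.89 [379. 145. 415. 179.] [ 0.596 -0.132  0.062] [[0.569, -0.166, 0.032], [0.63, -0.106, 0.073]]
top ball 0.73 [340. 249. 360. 270.] [ 0.392 -0.031  0.031] [[0.375, -0.055, -0.001], [0.413, -0.016, 0.039]]
top collar 0.69 [147. 164. 170. 187.] [0.587 0.385 0.018] [[0.562, 0.359, 0.001], [0.605, 0.403, 0.039]]
top collar 0.47 [318. 147. 342. 167.] [0.608 0.001 0.053] [[0.589, -0.02, 0.035], [0.634, 0.019, 0.06]]
top timer 0.62 [380. 205. 417. 238.] [ 0.472 -0.144  0.016] [[0.44, -0.179, 0.0], [0.505, -0.11, 0.019]]
top beaker 0.68 [138. 217. 168. 240.] [0.469 0.39  0.026] [[0.448, 0.365, 0.001], [0.486, 0.404, 0.057]]
top beaker 0.43 [234. 104. 362. 235.] [0.589 0.077 0.008] [[0.469, -0.043, 0.005], [0.721, 0.19, 0.055]]
scene track 0.6 [250. 146. 403. 275.] [0.578 0.071 0.01 ] [[0.464, -0.051, 0.006], [0.719, 0.18, 0.056]]
scene ball 0.88 [284. 281. 308. 305.] [ 0.385 -0.038  0.032] [[0.372, -0.051, 0.018], [0.406, -0.021, 0.039]]
scene ball 0.67 [345. 197. 374. 228.] [ 0.598 -0.003  0.052] [[0.586, -0.019, 0.028], [0.624, 0.02, 0.061]]
scene ball 0.67 [248. 147. 405. 275.] [0.579 0.07  0.01 ] [[0.463, -0.052, 0.003], [0.72, 0.18, 0.056]]
scene ball 0.64 [399. 235. 440. 274.] [ 0.585 -0.145  0.059] [[0.566, -0.172, 0.026], [0.619, -0.108, 0.074]]
scene collar 0.61 [218. 122. 240. 146.] [0.579 0.379 0.025] [[0.558, 0.359, 0.005], [0.602, 0.405, 0.039]]
scene timer 0.56 [350. 285. 398. 332.] [ 0.466 -0.146  0.016] [[0.436, -0.178, 0.003], [0.502, -0.112, 0.02]]
scene beaker 0.62 [176. 139. 198. 167.] [0.462 0.378 0.038] [[0.446, 0.366, 0.006], [0.484, 0.406, 0.057]]
[ 1.77460408e-01  9.84127939e-01 -6.12357570e-05 -8.04606475e-06]
```

```bash
python3 - <<'E'
from h import *
for n,(a,b,l,r) in (("top",(85,285,120,430)),("scene",(110,340,150,450))):
    im=cv2.imread(f"pics/{n}1.png")[a:b,l:r]; cv2.imwrite(f"pics/{n}1c.png",cv2.resize(im,None,fx=2.5,fy=2.5,interpolation=cv2.INTER_CUBIC))
E
```

```text
(no output)
```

View pics/top1c.png

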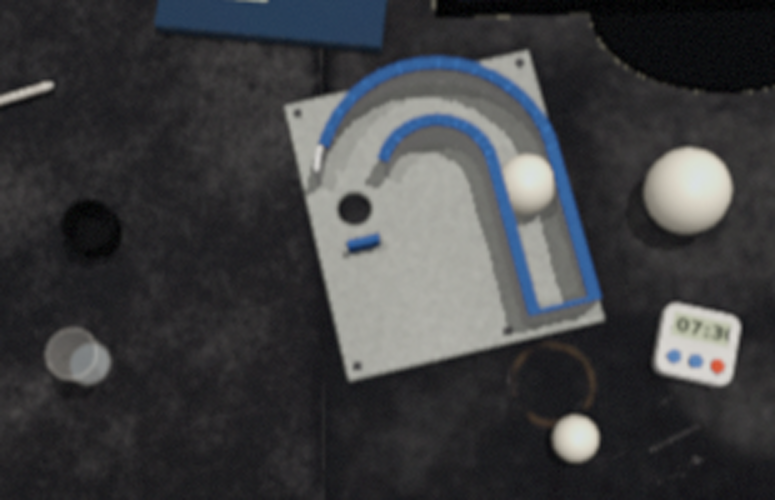

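View pics/scene1c.png

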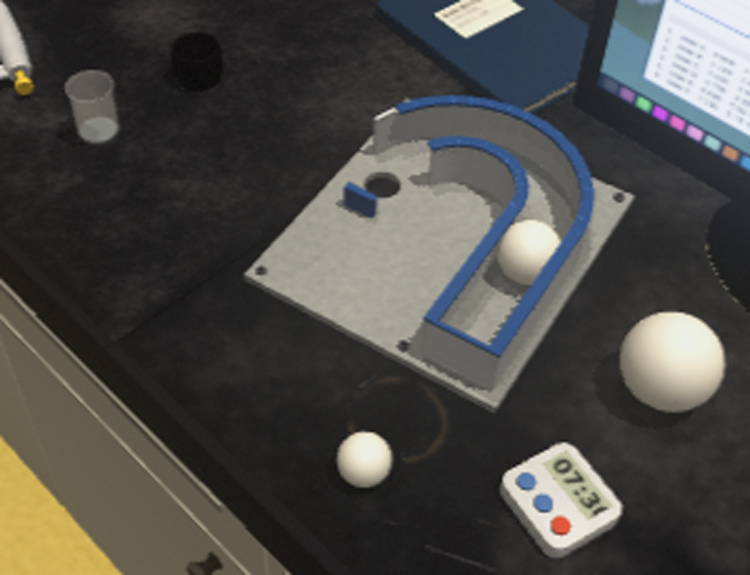

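White balls in the top crop: (528,184) is in the straight part of the channel, (688,190) is larger (~74 mm high) and (576,438) is smaller (~39 mm). The one in the channel, with its top at ~60 mm = 8+52, is the one meant. The black collar is at (92,228), the beaker at (75,355), the pocket at (354,208) and the stop at (363,243). Next I fit precise poses.

```bash
cat >> h.py <<'E'
from scipy.optimize import least_squares
def cdist(p): # distance to centreline incl. closed end (track frame, m)
    x,y=p[:,0],p[:,1]
    d=np.where(x<.02, np.abs(y+.075), np.abs(np.hypot(x-.02,y)-.075)); 
    return np.where((y>0)|(x>.02),np.abs(np.hypot(x-.02,y)-.075),d)
def toT(w,q):
    c,s=np.cos(q[2]),np.sin(q[2]); d=w[:,:2]-q[:2]; return np.c_[d@[c,s],d@[-s,c]]
def fromT(p,q):
    c,s=np.cos(q[2]),np.sin(q[2]); return np.array([q[0]+c*p[0]-s*p[1],q[1]+s*p[0]+c*p[1]])
def ballfit(w,r=.026):
    f=lambda x:np.linalg.norm(w-x,axis=1)-r
    return least_squares(f,np.median(w,0)-[0,0,.02],loss="soft_l1",f_scale=.001).x
def ballpos(c,near,r=.026):
    W=cloud(c); hs=cv2.cvtColor(c["frame"],cv2.COLOR_RGB2HSV)
    m=(np.linalg.norm(W-near,axis=-1)<.034)&(hs[...,2]>120)&(hs[...,1]<60)
    return ballfit(W[m],r), m.sum()
E
python3 - <<'E'
from h import *
for n in ("top","scene"):
    c=viewer.camera(n); W=cloud(c); hs=cv2.cvtColor(c["frame"],cv2.COLOR_RGB2HSV)
    near=np.hypot(W[...,0]-.59,W[...,1]-.077)<.2
    m=near&(hs[...,0]>95)&(hs[...,0]<130)&(hs[...,1]>120)&(W[...,2]>.046)&(W[...,2]<.062)
    w=W[m]
    pl=near&(W[...,2]>.003)&(W[...,2]<.012); r=cv2.minAreaRect(W[pl][:,:2].astype(np.float32)); print(n,"plate",r)
    def f(q):
        p=toT(w,q); e=np.maximum(0,np.abs(cdist(p)-.02625)-.004)
        ew=(np.abs(p[:,1]+.075)<.020)&(p[:,0]<-.08)
        e=np.where(ew,np.maximum(0,np.abs(p[:,0]+.117)-.002),e)
        over=np.maximum(0,-.119-p[:,0]); return e+over
    q=least_squares(f,[.595,.075,.25],loss="soft_l1",f_scale=.001,x_scale=[.01,.01,.05]).x
    print("lip z",np.median(w[:,2]),len(w),"q",q.round(4),"res",np.abs(f(q)).mean(),"pocket",fromT((.02,.075),q))
    # pocket centre check: dark pixels around predicted
    b,k=ballpos(c,[.615,-.002,.034]); print("ball",b.round(4),k,toT(b[None],q).round(4))
    for nm,c0,z0,z1 in (("collar",(.583,.382),.032,.045),("beaker",(.467,.385),.05,.062)):
        s=W[(np.hypot(W[...,0]-c0[0],W[...,1]-c0[1])<.045)&(W[...,2]>z0)&(W[...,2]<z1)]
        (x,y),R=cv2.minEnclosingCircle(s[:,:2].astype(np.float32)); print(nm,x,y,R,len(s),np.percentile(s,[5,50,95],axis=0).round(4).tolist())
E
```

```text
top plate ((0.5912421941757202, 0.07412239909172058), (0.379498153924942, 0.3903224766254425), 49.25267028808594)
lip z 0.05369005509558822 1376 q [0.5988 0.0738 0.2157] res 0.00031272330856496925 pocket [0.60233255 0.15130875]
ball [ 0.6141 -0.      0.0336] 401 [[-0.0009 -0.0754]]
collar 0.5847285389900208 0.38194841146469116 0.02391829900443554 118 [[0.5627, 0.36, 0.0326], [0.5845, 0.3803, 0.0358], [0.606, 0.403, 0.0385]]
beaker 0.46794235706329346 0.38539770245552063 0.021833401173353195 103 [[0.4482, 0.3651, 0.0509], [0.4714, 0.3931, 0.0546], [0.4875, 0.405, 0.0572]]
scene plate ((0.589593768119812, 0.07732757925987244), (0.38646578788757324, 0.3903961479663849), 47.037696838378906)
lip z 0.05478734709664207 1216 q [0.5971 0.074  0.2194] res 0.0001494180723113237 pocket [0.60026437 0.15159888]
ball [0.6118 0.001  0.0344] 411 [[-0.0015 -0.0745]]
collar 0.58223557472229 0.3820841908454895 0.025426635518670082 128 [[0.5596, 0.3603, 0.0323], [0.5804, 0.3805, 0.0367], [0.6025, 0.4038, 0.0393]]
beaker 0.46425867080688477 0.3872981071472168 0.022797320038080215 111 [[0.4463, 0.3666, 0.0504], [0.4661, 0.3936, 0.0545], [0.4843, 0.4062, 0.0579]]
```

>>> step_arm(offset=[[6,-5,-4],[9,-10,-8],[12,-15,-10],[15,-20,-10],[18,-25,-10],[21,-30,-10],[24,-35,-10],[27,-40,-10],[30,-45,-10],[33,-50,-10],[36.4,-54.9,-10],[36.4,-54.9,-10],[36.4,-54.9,-10],[36.4,-54.9,-10],[36.4,-54.9,-10],[36.4,-54.9,-10]], delta_rot=[[0,0,-0.1],[0,0,-0.2],[0,0,-0.3],[0,0,-0.4],[0,0,-0.5],[0,0,-0.6],[0,0,-0.7],[0,0,-0.8],[0,0,-0.9],[0,0,-1],[0,0,-1],[0,0,-1],[0,0,-1],[0,0,-1],[0,0,-1],[0,0,-1]], gripper=[1,1,1,1,1,1,1,1,1,1,1,1,1,1,1,1])

```text
time: 2.7
ee_pos: [0.5648, -0.0098, 0.1314]
tool_rot: [0.627, 0.779, -0.0, -0.0]
force: [-0.3, 0.8, -0.2]
grip_width: -0.001
gripper_force: 0.0
```

```bash
python3 - <<'E'
from h import *
c=viewer.camera("wrist"); save(c,"w1.png"); W=cloud(c); hs=cv2.cvtColor(c["frame"],cv2.COLOR_RGB2HSV)
near=np.hypot(W[...,0]-.59,W[...,1]-.077)<.25
m=near&(hs[...,0]>95)&(hs[...,0]<130)&(hs[...,1]>120)&(W[...,2]>.046)&(W[...,2]<.062); w=W[m]
print(len(w),np.median(w[:,2]),w.min(0),w.max(0))
p=toT(w,[.598,.0739,.2175]); d=cdist(p)
st=(p[:,0]<.02)&(p[:,1]<-.03)
for s in (1,-1):
    k=st&((p[:,1]+.075)*s>.015)&(p[:,0]>-.1); print(s,k.sum(),np.percentile(p[k,1],[3,97]).round(4))
e=(np.abs(p[:,1]+.075)<.018)&(p[:,0]<-.08); print("end",e.sum(),np.percentile(p[e,0],[3,97]) if e.any() else 0)
print(ballpos(c,[.613,0,.034]))
# obstacles high near
for n in ("top","scene"):
    V=cloud(viewer.camera(n)); k=(V[...,2]>.12)&(V[...,0]>.66)&(np.abs(V[...,1]-.05)<.3); print(n,k.sum(),np.percentile(V[k],[0,5],axis=0).round(3) if k.any() else "")
# path
q=[.598,.0739,.2175]; z0=np.array([.5654,-.0101])
def cl(s): # s from start (-.05)
    x=-.05+s
    if x<=.02: return (x,-.075),0
    t=(x-.02)/.075; return (.02+.075*np.sin(t),-.075*np.cos(t)),t
for s in np.arange(0,.151,.005):
    a,t=cl(s); w=fromT(a,q); print(round(s*1000),((w-z0)*100).round(2),round(t,2))
print("pocket",fromT((.02,.075),q))
E
```

```text
11865 0.054121974905668474 [ 0.49042117 -0.10030003  0.05031957] [0.76150185 0.16501784 0.06199646]
1 1597 [-0.0533 -0.0449]
-1 1504 [-0.1063 -0.0969]
end 242 [-0.12033001 -0.11628338]
(array([ 6.11133673e-01, -3.09391480e-04,  3.37909894e-02]), np.int64(2798))
top 9714 [[ 0.76  -0.25   0.121]
 [ 0.762 -0.236  0.161]]
scene 24324 [[ 0.757 -0.25   0.12 ]
 [ 0.762 -0.217  0.137]]
0 [-0. -0.] 0
5 [0.48 0.11] 0
10 [0.97 0.21] 0
15 [1.46 0.32] 0
20 [1.95 0.43] 0
25 [2.44 0.54] 0
30 [2.93 0.65] 0
35 [3.41 0.75] 0
40 [3.9  0.86] 0
45 [4.39 0.97] 0
50 [4.88 1.08] 0
55 [5.37 1.18] 0
60 [5.85 1.29] 0
65 [6.34 1.4 ] 0
70 [6.83 1.51] 0.0
75 [7.32 1.63] 0.07
80 [7.79 1.79] 0.13
85 [8.25 1.98] 0.2
90 [8.7  2.19] 0.27
95 [9.14 2.44] 0.33
100 [9.56 2.72] 0.4
105 [9.95 3.02] 0.47
110 [10.33  3.35] 0.53
115 [10.68  3.7 ] 0.6
120 [11.01  4.08] 0.67
125 [11.32  4.47] 0.73
130 [11.59  4.89] 0.8
135 [11.84  5.32] 0.87
140 [12.06  5.77] 0.93
145 [12.25  6.24] 1.0
150 [12.41  6.71] 1.07
pocket [0.60134461 0.15144878]
```

View pics/w1.png

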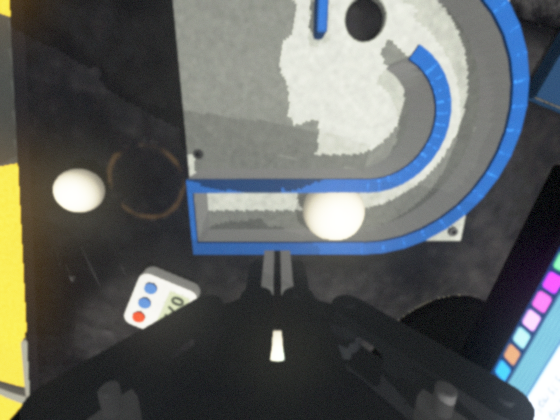

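The wrist picture shows the shut fingers (277,255) pointing at the straight channel behind the ball (333,213); the pocket is at (365,18). The lips confirm the track fit to within ~1 mm. The monitor is at right (530,350), so I check its clearance.

```bash
python3 - <<'E'
from h import *
for n in ("top","scene"):
    V=cloud(viewer.camera(n))
    for a,b in ((-.25,-.15),(-.15,-.05),(-.05,0),(0,.05),(.05,.1),(.1,.15)):
      for z0,z1 in ((.02,.1),(.1,.2),(.2,.35),(.35,.6)):
        k=(V[...,2]>z0)&(V[...,2]<z1)&(V[...,0]>.735)&(V[...,1]>a)&(V[...,1]<b)
        if k.sum()>5: print(n,a,b,z0,z1,k.sum(),V[k][:,0].min().round(3),V[k][:,1].max().round(3))
E
```

```text
top -0.25 -0.15 0.1 0.2 175 0.768 -0.207
top -0.25 -0.15 0.2 0.35 2583 0.767 -0.15
top -0.15 -0.05 0.2 0.35 2478 0.766 -0.05
top -0.05 0 0.02 0.1 25 0.761 -0.0
top -0.05 0 0.1 0.2 6 0.767 -0.0
top -0.05 0 0.2 0.35 1172 0.765 -0.0
top 0 0.05 0.02 0.1 299 0.76 0.05
top 0 0.05 0.1 0.2 654 0.764 0.05
top 0 0.05 0.2 0.35 1493 0.765 0.05
top 0.05 0.1 0.02 0.1 149 0.76 0.078
top 0.05 0.1 0.1 0.2 385 0.76 0.078
top 0.05 0.1 0.2 0.35 901 0.76 0.078
scene -0.25 -0.15 0.02 0.1 2068 0.735 -0.15
scene -0.25 -0.15 0.1 0.2 2941 0.763 -0.15
scene -0.25 -0.15 0.2 0.35 3735 0.762 -0.15
scene -0.25 -0.15 0.35 0.6 355 0.759 -0.15
scene -0.15 -0.05 0.02 0.1 1146 0.747 -0.05
scene -0.15 -0.05 0.1 0.2 2448 0.762 -0.05
scene -0.15 -0.05 0.2 0.35 5572 0.762 -0.05
scene -0.15 -0.05 0.35 0.6 3399 0.757 -0.05
scene -0.05 0 0.02 0.1 459 0.758 -0.0
scene -0.05 0 0.1 0.2 1078 0.762 -0.0
scene -0.05 0 0.2 0.35 2709 0.761 -0.0
scene -0.05 0 0.35 0.6 1297 0.756 -0.0
scene 0 0.05 0.02 0.1 434 0.757 0.05
scene 0 0.05 0.1 0.2 889 0.762 0.05
scene 0 0.05 0.2 0.35 1134 0.762 0.05
scene 0 0.05 0.35 0.6 47 0.759 0.003
scene 0.05 0.1 0.02 0.1 90 0.757 0.069
scene 0.05 0.1 0.1 0.2 19 0.763 0.052
scene 0.05 0.1 0.2 0.35 7 1.066 0.059
```

>>> step_arm(offset=[[0,0,-3],[0,0,-5],[0,0,-7],[0,0,-8.5],[0,0,-10],[0,0,-10.7],[0,0,-10.7]], delta_rot=[[0,0,0],[0,0,0],[0,0,0],[0,0,0],[0,0,0],[0,0,0],[0,0,0]], gripper=[1,1,1,1,1,1,1])

```text
time: 3.82
ee_pos: [0.5648, -0.0102, 0.0241]
tool_rot: [0.628, 0.779, -0.0, -0.0]
force: [0.9, -0.3, 0.3]
grip_width: 0.001
gripper_force: 0.0
```

>>> step_arm(offset=[[0.48,0.11,0],[0.97,0.21,0],[1.46,0.32,0],[1.95,0.43,0],[2.44,0.54,0],[2.93,0.65,0],[3.41,0.75,0],[3.9,0.86,0],[4.39,0.97,0],[4.88,1.08,0],[5.37,1.18,0],[5.85,1.29,0],[6.34,1.4,0],[6.83,1.51,0],[6.83,1.51,0]], delta_rot=[[0,0,0],[0,0,0],[0,0,0],[0,0,0],[0,0,0],[0,0,0],[0,0,0],[0,0,0],[0,0,0],[0,0,0],[0,0,0],[0,0,0],[0,0,0],[0,0,0],[0,0,0]], gripper=[1,1,1,1,1,1,1,1,1,1,1,1,1,1,1])

```text
time: 5.7
ee_pos: [0.6333, 0.005, 0.0242]
tool_rot: [0.628, 0.779, 0.0, 0.0]
force: [0.2, -0.3, 1.7]
grip_width: 0.003
gripper_force: 0.0
```

```bash
python3 - <<'E'
from h import *
from scipy.spatial.transform import Rotation as R
for n,g in (("top",[.665,.045,.034]),("wrist",[.665,.045,.034]),("scene",[.665,.045,.034])):
    c=viewer.camera(n)
    if n=="top": save(c,"t2.png")
    for d in find_in("ball",c)[:4]: print(n,round(d["p"],2),np.round(d["extent"]))
    W=cloud(c); hs=cv2.cvtColor(c["frame"],cv2.COLOR_RGB2HSV)
    m=(W[...,2]>.03)&(W[...,2]<.065)&(W[...,0]>.58)&(W[...,1]>-.06)&(W[...,1]<.2)&(hs[...,2]>120)&(hs[...,1]<50)
    w=W[m]; b=w
    if len(w)>20:
        p=toT(w,[.598,.0739,.2175]); k=cdist(p)<.02; print(k.sum()); 
        if k.sum()>20:
            b=ballfit(w[k]); print(n,b,toT(b[None],[.597,.0737,.2175]))
print(arm.state()["ee_pos"],arm.state()["force"],arm.state()["joints"])
q=[.598,.0739,.2175]; p0=np.array(fromT((.02,-.075),q))
for i,s in enumerate(np.arange(.005,.081,.005)):
    t=s/.075; w=fromT((.02+.075*np.sin(t),-.075*np.cos(t)),q)
    tilt=-.15*min(1,max(0,(s-.02)/.04))
    print(round(s*1000),((w-p0)*100).round(2).tolist(),(R.from_rotvec([0,tilt,0])*R.from_rotvec([0,0,t])).as_rotvec().round(3).tolist())
E
```

```text
9
wrist 0.65 [315. 200. 427. 307.]
wrist 0.61 [  0.   0. 560. 354.]
7245
wrist [0.6739292  0.02712973 0.03380533] [[ 0.06506739 -0.06207357]]
scene 0.82 [399. 235. 441. 275.]
scene 0.57 [375. 187. 382. 199.]
scene 0.55 [284. 280. 308. 304.]
25
scene [0.66906509 0.03052896 0.03867112] [[ 0.06105139 -0.0577048 ]]
[0.63304614 0.00479592 0.02429935] [ 0.04701456  0.70542031 -0.07271125] [-0.08246691  1.07001928  0.05383743  1.42297574 -0.07790642  0.65081994
  0.21934728]
5 [0.48, 0.12] [0.0, 0.0, 0.067]
10 [0.96, 0.28] [0.0, 0.0, 0.133]
15 [1.42, 0.47] [0.0, 0.0, 0.2]
20 [1.87, 0.69] [0.0, 0.0, 0.267]
25 [2.31, 0.93] [-0.003, -0.019, 0.333]
30 [2.72, 1.21] [-0.007, -0.037, 0.4]
35 [3.12, 1.51] [-0.013, -0.055, 0.467]
40 [3.5, 1.84] [-0.02, -0.073, 0.533]
45 [3.85, 2.19] [-0.028, -0.091, 0.6]
50 [4.18, 2.57] [-0.037, -0.108, 0.666]
55 [4.49, 2.97] [-0.048, -0.125, 0.732]
60 [4.76, 3.38] [-0.06, -0.142, 0.798]
65 [5.01, 3.82] [-0.065, -0.14, 0.865]
70 [5.23, 4.27] [-0.07, -0.139, 0.932]
75 [5.42, 4.73] [-0.075, -0.137, 0.998]
80 [5.58, 5.2] [-0.08, -0.135, 1.065]
```

>>> step_arm(offset=[[0.48,0.12,0],[0.96,0.28,0],[1.42,0.47,0],[1.87,0.69,0],[2.31,0.93,0],[2.72,1.21,0],[3.12,1.51,0],[3.5,1.84,0],[3.85,2.19,0],[3.85,2.19,0]], delta_rot=[[0,0,0.067],[0,0,0.133],[0,0,0.2],[0,0,0.267],[-0.003,-0.019,0.333],[-0.007,-0.037,0.4],[-0.013,-0.055,0.467],[-0.02,-0.073,0.533],[-0.028,-0.091,0.6],[-0.028,-0.091,0.6]], gripper=[1,1,1,1,1,1,1,1,1,1])

```text
time: 7.25
ee_pos: [0.6715, 0.0269, 0.0243]
tool_rot: [0.369, 0.928, 0.017, 0.043]
force: [0.4, 0.4, 0.0]
grip_width: -0.001
gripper_force: 0.0
```

```bash
cat > b.py <<'E'
from h import *
def go(save_as=None):
  for n in ("wrist","scene"):
    c=viewer.camera(n)
    if save_as: save(c,save_as+n+".png")
    W=cloud(c); hs=cv2.cvtColor(c["frame"],cv2.COLOR_RGB2HSV)
    p=toT(W.reshape(-1,3),[.597,.0737,.2175]); k=(cdist(p)<.024).reshape(W.shape[:2])
    m=k&(W[...,2]>.022)&(W[...,2]<.065)&(W[...,0]>.59)&(W[...,1]>-.06)&(W[...,1]<.21)&(hs[...,2]>120)&(hs[...,1]<50)
    if m.sum()>20:
        b=ballfit(W[m]); t=toT(b[None],[.597,.0737,.2175])[0]
        print(n,m.sum(),b.round(4),t.round(4),"ang",np.degrees(np.arctan2(t[0]-.02,-t[1])).round(1),"r",np.hypot(t[0]-.02,t[1]).round(4))
  s=arm.state(); print(s["time"],s["ee_pos"],s["force"])
E
python3 -c "import b;b.go('p3')"
```

```text
wrist 6262 [0.6918 0.0643 0.0338] [ 0.0905 -0.0296] ang 67.2 r 0.0765
scene 118 [0.6929 0.0661 0.0349] [ 0.092  -0.0281] ang 68.7 r 0.0773
7.35 [0.67152473 0.02653417 0.02429924] [-0.8020212   0.23118607 -0.77033201]
```

```bash
python3 - <<'E'
from h import *
from scipy.spatial.transform import Rotation as R
print(arm.state()["joints"].round(2) if hasattr(arm.state()["joints"],"round") else arm.state()["joints"])
q=[.598,.0739,.2175]
def rot(t):
    ti=-.15*np.interp(t,[.267,.8,1.75,2.2],[0,1,1,0]); return R.from_rotvec([0,ti,0])*R.from_rotvec([0,0,min(t,2.18)])
pt=lambda t:fromT((.02+.075*np.sin(t),-.075*np.cos(t)),q)
for t0,n in ((.6,20),(1.933,12)):
    R0=R.from_rotvec([0,-.15*.9,0]) if 0 else rot(t0)
    O=[];D=[]
    for i in range(1,n+1):
        t=t0+i/15; O.append((((pt(t)-pt(t0))*100).round(2)).tolist()+[0]); D.append((rot(t)*R0.inv()).as_rotvec().round(3).tolist())
    print(t0,O,D,sep="\n")
E
```

```text
[-0.06  1.08 -0.08  1.38  0.14  0.6   0.61]
0.6
[[0.33, 0.38, 0], [0.63, 0.77, 0], [0.91, 1.19, 0], [1.16, 1.62, 0], [1.38, 2.07, 0], [1.57, 2.54, 0], [1.72, 3.01, 0], [1.85, 3.49, 0], [1.94, 3.99, 0], [2.0, 4.48, 0], [2.03, 4.98, 0], [2.02, 5.48, 0], [1.98, 5.98, 0], [1.91, 6.47, 0], [1.8, 6.96, 0], [1.66, 7.44, 0], [1.49, 7.91, 0], [1.29, 8.37, 0], [1.06, 8.81, 0], [0.8, 9.24, 0]]
[[-0.007, -0.019, 0.066], [-0.015, -0.037, 0.132], [-0.024, -0.056, 0.199], [-0.032, -0.056, 0.265], [-0.041, -0.056, 0.331], [-0.049, -0.056, 0.397], [-0.057, -0.055, 0.463], [-0.065, -0.055, 0.529], [-0.073, -0.055, 0.596], [-0.081, -0.054, 0.662], [-0.089, -0.054, 0.728], [-0.097, -0.053, 0.794], [-0.105, -0.053, 0.86], [-0.113, -0.052, 0.927], [-0.122, -0.052, 0.993], [-0.13, -0.051, 1.059], [-0.138, -0.05, 1.125], [-0.136, -0.035, 1.192], [-0.129, -0.015, 1.26], [-0.122, 0.004, 1.328]]
1.933
[[-0.29, 0.41, 0], [-0.6, 0.8, 0], [-0.94, 1.16, 0], [-1.3, 1.51, 0], [-1.69, 1.83, 0], [-2.1, 2.12, 0], [-2.52, 2.38, 0], [-2.96, 2.62, 0], [-3.42, 2.83, 0], [-3.88, 3.0, 0], [-4.36, 3.14, 0], [-4.85, 3.26, 0]]
[[-0.005, 0.022, 0.066], [-0.009, 0.044, 0.133], [-0.011, 0.066, 0.2], [-0.011, 0.088, 0.247], [-0.011, 0.089, 0.247], [-0.011, 0.089, 0.247], [-0.011, 0.089, 0.247], [-0.011, 0.089, 0.247], [-0.011, 0.089, 0.247], [-0.011, 0.089, 0.247], [-0.011, 0.089, 0.247], [-0.011, 0.089, 0.247]]
```

>>> step_arm(offset=[[0.33,0.38,0],[0.63,0.77,0],[0.91,1.19,0],[1.16,1.62,0],[1.38,2.07,0],[1.57,2.54,0],[1.72,3.01,0],[1.85,3.49,0],[1.94,3.99,0],[2.0,4.48,0],[2.03,4.98,0],[2.02,5.48,0],[1.98,5.98,0],[1.91,6.47,0],[1.8,6.96,0],[1.66,7.44,0],[1.49,7.91,0],[1.29,8.37,0],[1.29,8.37,0]], delta_rot=[[-0.007,-0.019,0.066],[-0.015,-0.037,0.132],[-0.024,-0.056,0.199],[-0.032,-0.056,0.265],[-0.041,-0.056,0.331],[-0.049,-0.056,0.397],[-0.057,-0.055,0.463],[-0.065,-0.055,0.529],[-0.073,-0.055,0.596],[-0.081,-0.054,0.662],[-0.089,-0.054,0.728],[-0.097,-0.053,0.794],[-0.105,-0.053,0.86],[-0.113,-0.052,0.927],[-0.122,-0.052,0.993],[-0.13,-0.051,1.059],[-0.138,-0.05,1.125],[-0.136,-0.035,1.192],[-0.136,-0.035,1.192]], gripper=[1,1,1,1,1,1,1,1,1,1,1,1,1,1,1,1,1,1,1])

```text
time: 9.72
ee_pos: [0.6846, 0.1108, 0.0242]
tool_rot: [-0.22, 0.973, -0.014, 0.065]
force: [-0.6, -0.4, 0.1]
grip_width: -0.0
gripper_force: 0.0
```

```bash
python3 -c "import b;b.go('p4');print(b.arm.state()['joints'])"
```

```text
wrist 7051 [0.6542 0.1436 0.0338] [0.0709 0.056 ] ang 137.7 r 0.0757
scene 216 [0.6536 0.1457 0.0343] [0.0708 0.0581] ang 138.8 r 0.0772
9.825 [0.68460414 0.11029021 0.02423069] [ 0.07409059  0.00078112 -0.28260648]
[-0.07686918  1.10942997 -0.33000389  1.33181933  0.5433924   0.65874219
  1.38094797]
```

```bash
python3 - <<'E'
from h import *
from scipy.spatial.transform import Rotation as R
q=[.598,.0739,.2175]
def rot(t):
    ti=-.15*np.interp(t,[.267,.8,1.75,2.2],[0,1,1,0]); return R.from_rotvec([0,ti,0])*R.from_rotvec([0,0,min(t,2.18)])
def pt(t):
    r=np.interp(t,[1.9,2.2],[.075,.0775]); return fromT((.02+r*np.sin(t),-r*np.cos(t)),q)
t0=1.8;O=[];D=[]
for t in list(np.arange(1.86,2.2,.06))+list(np.arange(2.19,2.7,.04)):
    O.append((((pt(t)-pt(t0))*100).round(2)).tolist()+[0]); D.append((rot(t)*rot(t0).inv()).as_rotvec().round(3).tolist()); print(round(t,2),O[-1],D[-1])
E
```

```text
1.86 [-0.21, 0.4, 0] [-0.007, 0.02, 0.06]
1.92 [-0.42, 0.8, 0] [-0.014, 0.04, 0.119]
1.98 [-0.64, 1.2, 0] [-0.019, 0.06, 0.179]
2.04 [-0.87, 1.59, 0] [-0.022, 0.08, 0.239]
2.1 [-1.14, 1.97, 0] [-0.025, 0.099, 0.299]
2.16 [-1.43, 2.33, 0] [-0.026, 0.119, 0.359]
2.19 [-1.58, 2.51, 0] [-0.026, 0.128, 0.379]
2.23 [-1.81, 2.72, 0] [-0.025, 0.132, 0.379]
2.27 [-2.05, 2.91, 0] [-0.025, 0.132, 0.379]
2.31 [-2.3, 3.09, 0] [-0.025, 0.132, 0.379]
2.35 [-2.56, 3.27, 0] [-0.025, 0.132, 0.379]
2.39 [-2.82, 3.43, 0] [-0.025, 0.132, 0.379]
2.43 [-3.09, 3.58, 0] [-0.025, 0.132, 0.379]
2.47 [-3.36, 3.72, 0] [-0.025, 0.132, 0.379]
2.51 [-3.65, 3.86, 0] [-0.025, 0.132, 0.379]
2.55 [-3.93, 3.97, 0] [-0.025, 0.132, 0.379]
2.59 [-4.22, 4.08, 0] [-0.025, 0.132, 0.379]
2.63 [-4.52, 4.18, 0] [-0.025, 0.132, 0.379]
2.67 [-4.82, 4.26, 0] [-0.025, 0.132, 0.379]
```

>>> step_arm(offset=[[-0.21,0.4,0],[-0.42,0.8,0],[-0.64,1.2,0],[-0.87,1.59,0],[-1.14,1.97,0],[-1.43,2.33,0],[-1.58,2.51,0],[-1.81,2.72,0],[-2.05,2.91,0],[-2.05,2.91,0]], delta_rot=[[-0.007,0.02,0.06],[-0.014,0.04,0.119],[-0.019,0.06,0.179],[-0.022,0.08,0.239],[-0.025,0.099,0.299],[-0.026,0.119,0.359],[-0.026,0.128,0.379],[-0.025,0.132,0.379],[-0.025,0.132,0.379],[-0.025,0.132,0.379]], gripper=[1,1,1,1,1,1,1,1,1,1])

```text
time: 11.08
ee_pos: [0.6639, 0.1398, 0.0244]
tool_rot: [-0.4, 0.917, 0.0, 0.0]
force: [1.0, 0.0, -0.2]
grip_width: -0.002
gripper_force: 0.0
```

```bash
python3 -c "import b;b.go('p5')"
```

```text
wrist 8718 [0.6232 0.1534 0.0338] [0.0428 0.0722] ang 162.5 r 0.0757
scene 359 [0.6233 0.1557 0.0346] [0.0434 0.0744] ang 162.5 r 0.078
11.175 [0.66405508 0.13947414 0.02433677] [ 0.72483338 -0.3437378   0.15521312]
```

>>> step_arm(offset=[[-0.25,0.18,0],[-0.51,0.36,0],[-0.77,0.52,0],[-1.04,0.67,0],[-1.04,0.67,0],[-1.04,0.67,0]], delta_rot=[[0,0,0],[0,0,0],[0,0,0],[0,0,0],[0,0,0],[0,0,0]], gripper=[1,1,1,1,1,1])

```text
time: 11.92
ee_pos: [0.6537, 0.1462, 0.0243]
tool_rot: [-0.4, 0.917, 0.0, -0.0]
force: [0.0, -1.0, -0.5]
grip_width: -0.002
gripper_force: 0.0
```

```bash
python3 -c "import b;b.go('p6')"
```

```text
wrist 6547 [0.6002 0.1504 0.028 ] [0.0197 0.0742] ang -179.8 r 0.0742
scene 196 [0.6008 0.1525 0.0288] [0.0207 0.0761] ang 179.5 r 0.0761
12.025 [0.65369634 0.14617775 0.02425634] [ 0.11895491 -0.3031525  -0.16930601]
```

>>> step_arm(offset=[[0,0,3],[0,0,6],[0,0,9],[-2.5,0.2,10.6],[-5.3,0.5,10.6],[-5.3,0.5,10.6],[-5.3,0.5,10.6],[-5.3,0.5,10.6],[-5.3,0.5,10.6]], delta_rot=[[0,0,0],[0,0,0],[0,0,-0.15],[0,0,-0.3],[0,0,-0.45],[0,0,-0.606],[0,0,-0.606],[0,0,-0.606],[0,0,-0.606]], gripper=[1,1,1,0,0,0,0,0,0])

```text
time: 13.15
ee_pos: [0.6007, 0.1511, 0.13]
tool_rot: [-0.109, 0.994, 0.0, -0.0]
force: [0.6, -0.4, 0.2]
grip_width: 1.001
gripper_force: 0.0
```

```bash
python3 -c "
import b;b.go('p7')
from b import *
c=viewer.camera('top'); print(ballpos(c,[.6,.151,.03]))"
```

```text
wrist 1719 [0.6004 0.1503 0.028 ] [0.0199 0.074 ] ang -179.9 r 0.074
scene 197 [0.6009 0.1525 0.0286] [0.0208 0.0761] ang 179.4 r 0.0761
13.25 [0.60066019 0.15115407 0.13009154] [0.04094107 0.31543862 0.05024456]
(array([0.60309234, 0.15134068, 0.02751882]), np.int64(445))
```

View pics/p7wrist.png

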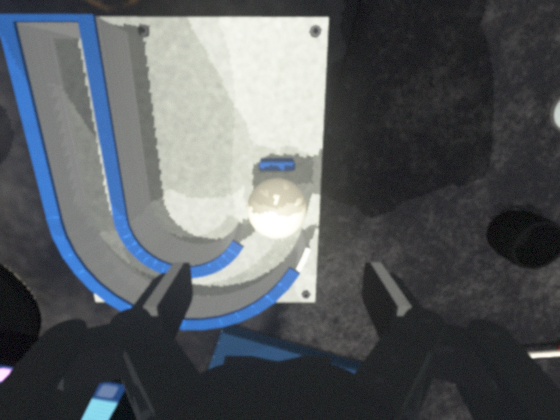

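The ball (276,208) sits in the pocket next to the stop, and the open fingers (170,300) and (385,300) straddle it with free room. Next I descend and grip.

>>> step_arm(offset=[[0,0,-3],[0,0,-6],[0,0,-9],[0,0,-11],[0,0,-11.9],[0,0,-11.9]], delta_rot=[[0,0,0],[0,0,0],[0,0,0],[0,0,0],[0,0,0],[0,0,0]], gripper=[0,0,0,0,0,0])

```text
time: 14.05
ee_pos: [0.6007, 0.1513, 0.0114]
tool_rot: [-0.108, 0.994, 0.0, 0.0]
force: [0.0, -0.1, 1.2]
grip_width: 1.001
gripper_force: 0.0
```

>>> step_arm(offset=[[0,0,0],[0,0,0],[0,0,0],[0,0,0],[0,0,0],[0,0,0],[0,0,0],[0,0,0]], delta_rot=[[0,0,0],[0,0,0],[0,0,0],[0,0,0],[0,0,0],[0,0,0],[0,0,0],[0,0,0]], gripper=[0.3,0.5,0.6,0.7,0.7,0.7,0.7,0.7], squeeze=30)

```text
time: 15.05
ee_pos: [0.6011, 0.1512, 0.0119]
tool_rot: [-0.108, 0.994, 0.0, 0.001]
force: [-1.1, -1.3, 6.6]
grip_width: 0.587
gripper_force: 30.5
```

>>> step_arm(offset=[[0,0,0.5],[0,0,1.5],[0,0,3],[0,0,6],[0,0,9],[0,0,12],[0,0,15],[0,0,15],[0,0,15]], delta_rot=[[0,0,0],[0,0,0],[0,0,0],[0,0,0],[0,0,0],[0,0,0],[0,0,0],[0,0,0],[0,0,0]], gripper=[0.7,0.7,0.7,0.7,0.7,0.7,0.7,0.7,0.7])

```text
time: 16.18
ee_pos: [0.6003, 0.1511, 0.161]
tool_rot: [-0.108, 0.994, 0.0, -0.0]
force: [0.1, -0.8, -3.4]
grip_width: 0.588
gripper_force: 32.2
```

```bash
python3 - <<'E'
from h import *
for n in ("wrist","scene","top"):
    c=viewer.camera(n); save(c,"p8"+n+".png")
    print(n,ballpos(c,[.601,.1512,.18]))
    W=cloud(c); hs=cv2.cvtColor(c["frame"],cv2.COLOR_RGB2HSV)
    m=(np.hypot(W[...,0]-.584,W[...,1]-.382)<.04)&(W[...,2]>.034)&(W[...,2]<.045); s=W[m]
    if len(s)>20:
        f=lambda x:np.hypot(s[:,0]-x[0],s[:,1]-x[1])-.0215
        print(" collar",least_squares(f,[.584,.382],loss="soft_l1",f_scale=.002).x,cv2.minEnclosingCircle(s[:,:2].astype(np.float32)),len(s),np.median(s[:,2]))
s=arm.state();print(s["ee_pos"],s["joints"],s["force"])
E
```

```text
wrist (array([0.59953799, 0.15059435, 0.17683355]), np.int64(9473))
 collar [0.58146989 0.38018486] ((0.5815365314483643, 0.3808034360408783), 0.023964444175362587) 624 0.03658549991662416
scene (array([0.59970976, 0.15217396, 0.17729135]), np.int64(211))
 collar [0.5813281  0.38196657] ((0.5811513066291809, 0.3806045651435852), 0.024875104427337646) 96 0.03728727769717083
top (array([0.60229592, 0.15151769, 0.17613627]), np.int64(343))
 collar [0.58416198 0.38166654] ((0.584131121635437, 0.38200679421424866), 0.023682858794927597) 98 0.036172689450308104
[0.60024653 0.15115151 0.160472  ] [-0.12593236  0.87593    -0.37640195  1.39222035  0.35605165  0.94167155
  1.19815534] [ 0.54526456 -0.32927465 -2.44617244]
```

>>> step_arm(offset=[[-0.1,2,0],[-0.4,5,0],[-0.7,9,0],[-1,13,0],[-1.4,17,0],[-1.7,20,0],[-1.8,22,0],[-1.8,23,-1],[-1.8,23,-3],[-1.8,23,-5],[-1.8,23,-6],[-1.8,23,-6],[-1.8,23,-6]], delta_rot=[[0,0,0],[0,0,0],[0,0,0],[0,0,0],[0,0,0],[0,0,0],[0,0,0],[0,0,0],[0,0,0],[0,0,0],[0,0,0],[0,0,0],[0,0,0]], gripper=[0.7,0.7,0.7,0.7,0.7,0.7,0.7,0.7,0.7,0.7,0.7,0.7,0.7])

```text
time: 17.95
ee_pos: [0.5829, 0.3814, 0.1019]
tool_rot: [-0.108, 0.994, 0.0, 0.0]
force: [0.2, -0.3, -3.2]
grip_width: 0.587
gripper_force: 32.1
```

```bash
cat > m.py <<'E'
from h import *
s0=arm.state();p=np.array(s0["ee_pos"]);print(p,s0["force"],s0["grip_width"])
for n in ("wrist","scene","top"):
    c=viewer.camera(n); save(c,"p9"+n+".png"); W=cloud(c)
    b,k=ballpos(c,p+[0,0,.016]); print(n,b.round(4),k)
    hs=cv2.cvtColor(c["frame"],cv2.COLOR_RGB2HSV)
    m=(np.hypot(W[...,0]-.582,W[...,1]-.381)<.035)&(W[...,2]>.004)&(W[...,2]<.042)&(hs[...,2]<60); s=W[m]
    t=s[s[:,2]>.033]
    print(" collar",len(s),len(t))
    def f(x): return np.hypot(s[:,0]-x[0],s[:,1]-x[1])-.024
    if len(s)>30: print("  side fit",least_squares(f,[.582,.381],loss="soft_l1",f_scale=.001).x.round(4), t.min(0).round(4) if len(t) else "", t.max(0).round(4) if len(t) else "")
E
python3 m.py
```

```text
[0.58291084 0.38140511 0.10194906] [ 0.2191504  -0.2995882  -3.24685232] 0.5872116214872924
wrist [0.5821 0.3808 0.1178] 9655
 collar 1723 558
  side fit [0.5823 0.3814] [0.5583 0.3575 0.033 ] [0.5945 0.4047 0.0389]
scene [0.5826 0.3824 0.1191] 158
 collar 399 113
  side fit [0.5818 0.3827] [0.5584 0.3586 0.033 ] [0.6037 0.4065 0.0404]
  return _methods._mean(a, axis=axis, dtype=dtype,
  ret = um.true_divide(
Traceback (most recent call last):
  File "m.py", line 5, in <module>
    b,k=ballpos(c,p+[0,0,.016]); print(n,b.round(4),k)
        ~~~~~~~^^^^^^^^^^^^^^^^
  File "h.py", line 26, in ballpos
    return ballfit(W[m],r), m.sum()
           ~~~~~~~^^^^^^^^
  File "h.py", line 22, in ballfit
    return least_squares(f,np.median(w,0)-[0,0,.02],loss="soft_l1",f_scale=.001).x
           ~~~~~~~~~~~~~^^^^^^^^^^^^^^^^^^^^^^^^^^^^^^^^^^^^^^^^^^^^^^^^^^^^^^^^
ValueError: Initial guess is outside of provided bounds
```

>>> step_arm(offset=[[0,0,-1],[0,0,-2.5],[0,0,-4],[0,0,-5],[0,0,-5.6],[0,0,-5.9],[0,0,-5.9]], delta_rot=[[0,0,0],[0,0,0],[0,0,0],[0,0,0],[0,0,0],[0,0,0],[0,0,0]], gripper=[0.7,0.7,0.7,0.7,0.7,0.7,0.7])

```text
time: 18.98
ee_pos: [0.5827, 0.3813, 0.0424]
tool_rot: [-0.108, 0.994, 0.0, 0.0]
force: [0.0, -0.2, -2.8]
grip_width: 0.592
gripper_force: 32.1
```

>>> step_arm(offset=[[0,0,-0.1],[0,0,-0.2],[0,0,-0.3],[0,0,-0.4],[0,0,-0.4]], delta_rot=[[0,0,0],[0,0,0],[0,0,0],[0,0,0],[0,0,0]], gripper=[0.7,0.7,0.7,0.7,0.7])

```text
time: 19.6
ee_pos: [0.5826, 0.3813, 0.0382]
tool_rot: [-0.108, 0.994, 0.0, 0.0]
force: [-0.3, 1.0, -3.3]
grip_width: 0.591
gripper_force: 32.1
```

>>> step_arm(offset=[[0,0,-0.05],[0,0,-0.1],[0,0,-0.1]], delta_rot=[[0,0,0],[0,0,0],[0,0,0]], gripper=[0.7,0.7,0.7])

```text
time: 19.98
ee_pos: [0.5828, 0.3816, 0.0376]
tool_rot: [-0.108, 0.994, 0.001, 0.0]
force: [0.4, 1.4, 2.9]
grip_width: 0.591
gripper_force: 32.5
```

```bash
sed -i 's/("wrist","scene","top")/("wrist","scene")/' m.py; python3 m.py
```

```text
[0.58277586 0.38155903 0.03761362] [0.39808196 1.39686452 2.93288766] 0.5905024037620076
wrist [0.5819 0.381  0.0535] 9875
 collar 321 0
  side fit [0.5823 0.3815]  
scene [0.583  0.3827 0.0553] 144
 collar 222 48
  side fit [0.5829 0.3837] [0.5581 0.3578 0.033 ] [0.585  0.3939 0.0394]
```

The force rose by 6 N and the ball centre is at 54 mm, so it is seated. Next I release slowly.

>>> step_arm(offset=[[0,0,0.05],[0,0,0.05],[0,0,0.05],[0,0,0.05],[0,0,0.05],[0,0,0.05],[0,0,0.05],[0,0,0.05],[0,0,0.05]], delta_rot=[[0,0,0],[0,0,0],[0,0,0],[0,0,0],[0,0,0],[0,0,0],[0,0,0],[0,0,0],[0,0,0]], gripper=[0.45,0.4,0.35,0.3,0.2,0.1,0,0,0], squeeze=20)

```text
time: 21.2
ee_pos: [0.5826, 0.3813, 0.0378]
tool_rot: [-0.108, 0.994, 0.0, 0.0]
force: [-1.2, -0.7, -0.3]
grip_width: 1.003
gripper_force: 0.0
```

```bash
python3 m.py
```

```text
[0.58261016 0.38127932 0.0377599 ] [-1.15888353 -0.68478818 -0.31157348] 1.0027490925423157
wrist [0.582  0.3814 0.0535] 9293
 collar 407 0
  side fit [0.5823 0.3816]  
scene [0.5821 0.3832 0.0544] 154
 collar 235 55
  side fit [0.5828 0.384 ] [0.5576 0.3575 0.0333] [0.5974 0.3929 0.0414]
```

The ball is resting on the collar and released. I go straight up.

>>> step_arm(offset=[[0,0,1],[0,0,2.5],[0,0,5],[0,0,9],[0,0,13],[0,0,15],[0,0,15],[0,0,15]], delta_rot=[[0,0,0],[0,0,0],[0,0,0],[0,0,0],[0,0,0],[0,0,0],[0,0,0],[0,0,0]], gripper=[0,0,0,0,0,0,0,0])

```text
time: 22.3
ee_pos: [0.5824, 0.3811, 0.1875]
tool_rot: [-0.108, 0.994, 0.0, -0.0]
force: [-0.2, 0.9, -0.5]
grip_width: 1.002
gripper_force: 0.0
```

```bash
sed -i 's/p=np.array(s0\["ee_pos"\])/p=np.array([.5825,.3815,.038])/' m.py; python3 m.py
```

```text
[0.5825 0.3815 0.038 ] [-0.2376277   0.85530296 -0.48947616] 1.0015236108718784
wrist [0.5818 0.3811 0.0534] 2212
 collar 0 0
scene [0.5822 0.3833 0.0545] 298
 collar 231 54
  side fit [0.5829 0.3839] [0.5575 0.3584 0.033 ] [0.5969 0.3939 0.0403]
```

View pics/p9wrist.png

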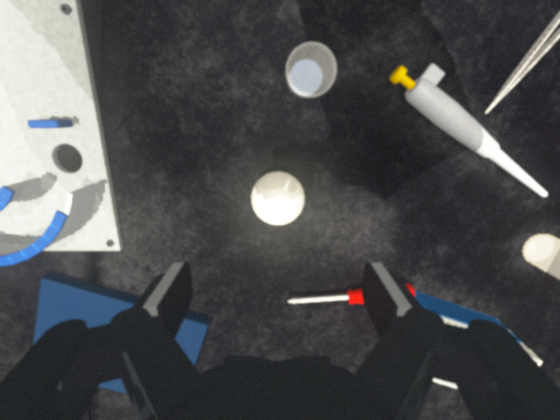

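The picture shows the ball (277,198) on the collar, hiding it, with its centre at 54 mm. The gripper is clear, and the beaker (311,70) stands upright.

```bash
python3 -c "from cell import finish_job;print(finish_job())"
```

```text
the job is handed in; nothing more can be done
None
```

I pushed the ball round the track into the pocket, lifted it out, and set it on the collar's rim. It was at rest, released and centred to about 1 mm when I handed the job in at about 22 s; the judging result was not shown.

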